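# Click a card tray home in its rack

## Task

Put the loose card tray away in the one empty bay of the small three-bay rack: slide it in from the ledge side, bevelled nose first (the taller faceplate stays outside), and push until the sprung balls click into its side notches and it sits fully home like the two trays beside it. Let go of it, and leave the stamp, the carton and the cup where they are.

Things in the scene. Friction and masses are not known exactly. Their poses are not given: they have to be found in the camera images.
- tray_center (a point): Centre of the loose black steel card tray full of cards, 25 above its underside. Tray: 130 long (x) x 54 wide (y) x 50 high, 0.25-0.5 kg, solid to the touch, flat parallel sides to grip across. +x points to its nose, 65 away, its upright edges bevelled. Each side has an upright notch 12 wide, 5 deep, 40 towards the nose: do not grip there. Starts flat on the table right of the rack.
- tray_face (a point): Middle of the tray's flat front face, 65 behind its centre (-x) and at the same height. The faceplate is 6 thick, 54 wide and 58 high, 8 taller than the tray, with a flat label. Push here. Axes as the tray's.
- bay_seat (a point): Where the tray's centre lies when clicked home in the empty bay, 25 above the bay's floor. +x is the way the tray is pushed in (away from the robot), z up, axes as the seated tray's. The bay is a channel 57 wide, walls 56 high, with a back stop 1.5 beyond the seated nose. A bridge across it, from x -30 to +30, 54 above the floor, lets the tray in only by the mouth.
- bay_mouth (a point): Middle of the empty bay's mouth, 55 in -x from bay_seat, same height and axes. Flared to about 66 wide, narrowing to 57 within 17. A bare ledge level with the bay's floor reaches 115 in front of it (-x). Home, the faceplate stands 10 out of the mouth, as do those of the fixed trays in the bays beside.
- rack_base: Flat base plate of the fixed brown steel rack, 6 thick, 230 wide (y); origin under the middle bay, its axes as the bays'. Three equal bays stand on it at y = -74, 0 and 74; two hold fixed trays like the loose one; which one is empty varies. The rack's top is 64 above the table. Plate runs from x -175 (ledge edge) to 70.
- ball_left (a joint): Sprung steel ball in the left wall of the empty bay, 40 in +x from bay_seat, half-way up the tray: metres pressed in (noisy). 0 out, about 0.003 when a tray's side runs over it, under 0.001 in the notch. The nose meets the balls about 25 before home; pushing past takes about 15 N, then some 5 N, and over the last 4 they drop in and draw the tray home.
- ball_right (a joint): The same for the right ball.
- stamp: Wooden hand stamp, 44 in diameter, 82 high, upright on the table; origin under its centre. Bystander.
- carton: Closed cardboard carton, 116 x 156 x 85 high; origin under its centre. Bystander.
- cup: Empty dark steel cup, 76 in diameter, 95 high; origin under its centre. Bystander, beyond the rack.
There are look-alikes about, which are no part of the job. Leave any red or turquoise look-alike of the part that bears tray_center alone.

How it is judged:
By the outcome, as a careful person would: the job done as asked, in the order asked, and still so for the second after the job is handed in, with the robot touching nothing.
It also fails if it takes over 51 s, if anything falls off the work surface, if the arm or the gripper's body presses on something with over 40 N, if the wrist force passes 120 N, or if a joint passes its speed limit or range.

## Robot

A 6-joint arm with a two-finger parallel gripper is mounted at the origin on the work surface. World frame = base frame: x ahead of the robot, y to its left, z up, the work surface at z = 0. Lengths are in m, angles in rad, forces in N, time in s.
With the tool pointing down it reaches from about 0.375 to 0.9 m from the base axis. Payload 3.1 kg.
Tool frame: the origin (TCP) lies where the fingers leave the gripper's body, on its centre line; the fingertips stand 73 mm ahead of it and the grasp point (between the pads) lies 54 mm ahead of it; z points along the fingers, y is the line along which they close (so a half turn about z gives the same grasp; the last joint's range is limited). The gripper opens to 85 mm and grips with 20 to 120 N. Pads are 22 mm wide; open, the fingers measure 114 mm over their backs; the gripper's body (76 mm by 85 mm) begins 54 mm behind the grasp point. The pads swing forward as they close: fully open they stand 13 mm farther back than shut.
Start: joints at [1.077, 0.527, 1.433, -0, 1.181, -0.178], TCP at [0.194, 0.594, 0.304] pointing down, gripper open.
Joint ranges: [-3.08, 3.08], [-0.75, 2.2], [0.22, 2.44], [-1.43, 4.57], [0, 2.65], [-2.85, 2.85]. Speed limits (rad/s): [2.79, 2.79, 3.14, 3.14, 3.14, 3.14].

## Interface

Orientations are given as a unit quaternion [x, y, z, w].
In Python, from station import manip gives the robot as it stands.
- The arm moves only by the shell command python3 -m crank 'ROWS' [FORCE]. ROWS is JSON, a list of rows, each an object with "dp": the shift along the tool's x, y, z normalised to -1 to 1, where 1 is 50 cm, a list of three; "delta_rot": the turn, a rotation vector about the tool's x, y, z normalised to -1 to 1, where 1 is 2 pi rad, a list of three; "fingers": the opening, from -1 (shut) to 1 (fully open). A call has 1 to 12 rows; each row shifts and turns the commanded pose from where the row before left it, along the tool's axes as they then stand; what a row does not reach is not made up. A row lasts 1/12 s, in which the tool goes at most 41.7 mm and 7.16 degrees, less where a joint would pass 70% of its speed; a pose out of reach is approached as far as the arm can. A call with a number of a shift or a turn outside -1 to 1 is refused whole. A call with a gripper value outside its range is refused whole. The fingers move at their own pace and stop on an object; FORCE is the grip in N (left out, the last holds). Time passes only in rows, so rows that do not move let the fingers close. It gives the time, the measured TCP pose, the force, the opening and the grip force at its end, in the units of the state.
- manip.sense(): the state, without advancing time (a new reading comes with each control period).
- manip.snapshot(name): name is "side" or "top"; returns (picture, depth): 480x640x3 uint8, red, green, blue; 480x640 float32, m along the optical axis (not along the pixel's ray), 0 where there is no reading.
- manip.camera_model(name): a dict with "fx", "fy", "cx", "cy" (pixels), "k1" (the pictures are not rectified: a ray, as slopes to the right and down, at radius r is drawn at 1 + k1 r^2 times it, then the intrinsics apply), "origin" and "attitude" of the camera in the world. Camera axes: x right, y up, looking along -z (the intrinsics and any distortion apply to the point x, -y, -z); pixel columns grow to the right and rows downward; lengths in m; the calibration is good to about 2 mm. A picture is of the moment at which its call begins. camera_model takes no time and is no camera call.
- manip.sign_off(): hands the job in; it is judged then, once.
The state is a dict: "t": time; "q": joint angles; "qd": joint speeds; "tau": joint torques, N m; "tcp_pos": TCP position; "tool_rot": TCP orientation; "force": force on the tool from outside, world axes, zero at the start; "ft_torque": the same for the moment, N m; "finger_gap": opening from 0.0 (shut) to 1.0 (fully open); "gripper_force": force on a finger pad.
Only numpy, scipy, OpenCV 4.12 (cv2) and the standard library are available. Lean on these libraries where they do the work, as an engineer would, in place of code of your own. Each camera call takes 0.05 s, during which the arm holds its last target. There are 200 camera calls.

## Working session

There is one attempt and no reset: what is moved stays moved. The work goes in short steps, Python scripts to look and compute and a shell command to move; the robot and the scene stay as the last step left them, time stands still between calls to the robot, and variables do not carry over. Pictures are saved under pics/ and viewed, at most 10 in all, crops included, and the job is handed in when it is done.

```bash
mkdir -p pics
cat > h.py <<'E'
import numpy as np, cv2
from scipy.spatial.transform import Rotation as R
from station import manip
def att(m):
    a=np.array(m["attitude"],float)
    return a if a.shape==(3,3) else R.from_quat(a).as_matrix()
def pts(name,uv,d=None,z=None):
    m=manip.camera_model(name); uv=np.atleast_2d(np.array(uv,float))
    K=np.array([[m["fx"],0,m["cx"]],[0,m["fy"],m["cy"]],[0,0,1]])
    s=cv2.undistortPoints(uv[:,None],K,np.array([m["k1"],0,0,0,0.]))[:,0]
    r=np.c_[s[:,0],-s[:,1],-np.ones(len(s))]@att(m).T; o=np.array(m["origin"])
    t=np.array(d)[:,None] if d is not None else ((z-o[2])/r[:,2])[:,None]
    return o+r*t
E
python3 - <<'E'
from h import *
for n in("top","side"):
    p,d=manip.snapshot(n); cv2.imwrite(f"pics/{n}0.png",p[:,:,::-1]); np.save(n+"0.npy",d)
    print(manip.camera_model(n))
print(manip.sense())
E
```

```text
{'fx': 462.81338392179657, 'fy': 462.81338392179657, 'cx': 317.68517543896303, 'cy': 239.2240184864189, 'k1': -0.0202839080820251, 'origin': array([ 0.46872983, -0.12742447,  1.02225041]), 'attitude': array([-0.03030658,  0.03297326,  0.71710102, -0.69552886])}
{'fx': 440.3480981323207, 'fy': 440.3480981323207, 'cx': 322.86579348113986, 'cy': 238.6028473071016, 'k1': 0.028082350722309853, 'origin': array([0.32286212, 0.69012816, 0.51863592]), 'attitude': array([-0.08098542,  0.50771788,  0.84745704, -0.13221381])}
{'t': 0.1, 'q': array([ 1.07652398e+00,  5.28376773e-01,  1.43376017e+00, -1.91944883e-05,
        1.18139286e+00, -1.78485542e-01]), 'qd': array([ 0.00013951, -0.00184247, -0.00371425,  0.00120795, -0.00056032,
        0.0007374 ]), 'tau': array([-2.84672242e-04, -4.43305242e+01, -1.78586537e+01, -2.28119907e-04,
        3.89599329e-03,  9.15060070e-06]), 'tcp_pos': array([0.19383124, 0.59366277, 0.30303359]), 'tool_rot': array([ 1.57234484e-01,  9.87560823e-01, -9.17217875e-04, -3.11319508e-04]), 'force': array([ 0.2387002 , -0.44340962, -1.02181187]), 'ft_torque': array([-0.01477382,  0.00797809, -0.0133214 ]), 'gripper_force': 0.0, 'finger_gap': 1.0005279747762492}
```

View pics/top0.png

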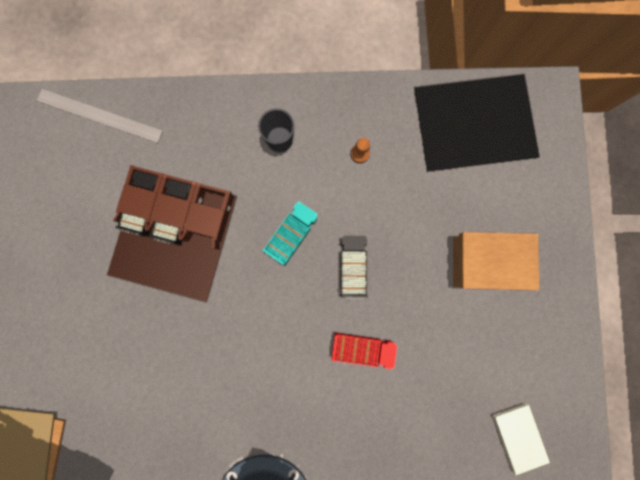

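View pics/side0.png

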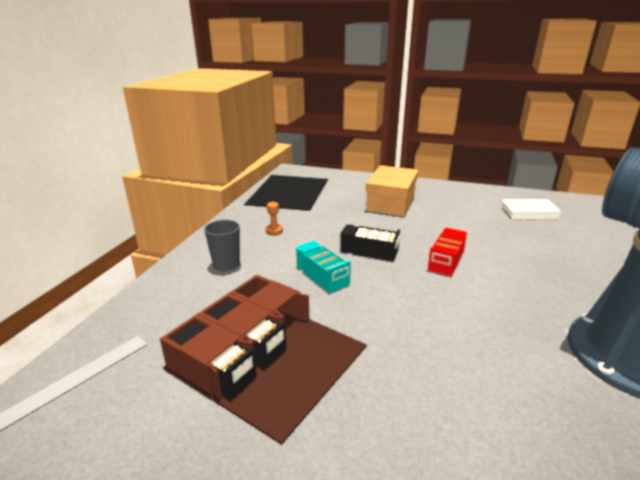

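Top view: the loose black tray is at (353,267), its dark solid nose up at (353,243) and its faceplate down at (353,296). Look-alikes are the turquoise tray (290,234) and the red one (364,351), and neither is black. The rack is at (175,230), with its empty bay the right one (208,210). The black tray fits the description; an enlarged crop will confirm it.

Run:
```python
from h import *
p=cv2.imread("pics/top0.png"); s=cv2.imread("pics/side0.png")
a=cv2.resize(p[225:310,310:400],(400,378),interpolation=2); b=cv2.resize(p[155:305,100:245],(390,403),interpolation=2)
c=np.zeros((403,790,3),np.uint8); c[:378,:400]=a; c[:,400:]=b; cv2.imwrite("pics/crop.png",c)
vv,uu=np.mgrid[:480,:640]
def cloud(n):
    d=np.load(n+"0.npy"); ok=d>0
    P=np.full((480,640,3),np.nan); P[ok]=pts(n,np.c_[uu[ok],vv[ok]],d=d[ok]); return P
def rect(xy):
    (c,w,a)=cv2.minAreaRect(xy.astype(np.float32)); return np.round(c,4),np.round(w,4),round(a,2)
T={n:cloud(n) for n in("top","side")}
for n,im in(("top",p),("side",s)):
    P=T[n]; hsv=cv2.cvtColor(im,cv2.COLOR_BGR2HSV)
    g=P[(P[...,0]>.2)&(P[...,0]<.5)&(P[...,1]<0.1)&(P[...,1]>-.1)&(abs(P[...,2])<.02)]; print(n,"table z",np.median(g[:,2]),g[:,2].std())
    box=(slice(225,310),slice(325,385)) if n=="top" else (slice(220,262),slice(338,402))
    Q=P[box].reshape(-1,3); Q=Q[Q[:,2]>.025]; print("tray",len(Q),rect(Q[:,:2]),np.percentile(Q[:,2],[5,50,95,99]))
    Q=Q[(Q[:,2]>.04)]; print("tray top",rect(Q[:,:2]))
    m=((hsv[...,0]<12)|(hsv[...,0]>172))&(hsv[...,1]>90)&(hsv[...,2]<160)
    box=np.zeros_like(m); 
    if n=="top": box[150:310,95:250]=1
    else: box[270:445,155:375]=1
    m&=box; m=m.astype(np.uint8); k,l,st,_=cv2.connectedComponentsWithStats(m); m=l==1+st[1:,4].argmax()
    Q=P[m]; Q=Q[np.isfinite(Q[:,0])]; print("rack",len(Q),rect(Q[:,:2]),np.percentile(Q[:,2],[1,10,50,90,99]))
    r=rect(Q[:,:2]); print(np.round(cv2.boxPoints(cv2.minAreaRect(Q[:,:2].astype(np.float32))),4).tolist())
```

```text
top table z -0.0015324750472762716 0.0018476938932166045
tray 1226 (array([ 0.4968, -0.2061]), array([0.054 , 0.1285]), 88.2) [0.03145698 0.04586042 0.05438679 0.05853709]
tray top (array([ 0.4968, -0.2061]), array([0.054 , 0.1285]), 88.2)
rack 10106 (array([0.5796, 0.1901]), array([0.2273, 0.2402]), 73.26) [0.0005456  0.00270422 0.00683589 0.06296678 0.06534494]
[[0.4318999946117401, 0.11590000241994858], [0.661899983882904, 0.04670000076293945], [0.727400004863739, 0.26440000534057617], [0.4973999857902527, 0.3334999978542328]]
side table z 0.00020721102268078662 0.0010213616849416044
tray 1201 (array([ 0.5015, -0.1425]), array([0.1851, 0.1317]), 87.91) [0.02778961 0.04531258 0.05172073 0.05871631]
tray top (array([ 0.5015, -0.1425]), array([0.1851, 0.1317]), 87.91)
rack 12892 (array([0.5795, 0.1932]), array([0.2296, 0.2434]), 73.35) [0.00364161 0.00491419 0.00663653 0.06173521 0.06488403]
[[0.4300999939441681, 0.11810000240802765], [0.6632000207901001, 0.04830000177025795], [0.7289999723434448, 0.26829999685287476], [0.4957999885082245, 0.33799999952316284]]
```

View pics/crop.png

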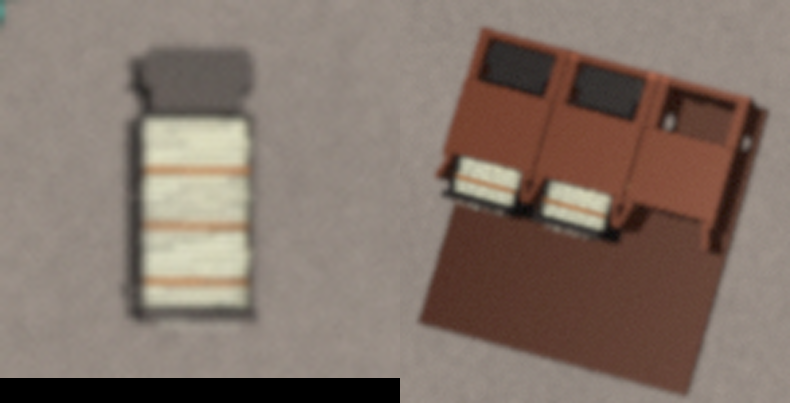

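The crop shows the bevelled nose at the top and the thin faceplate at the bottom, so this is the black loose tray. The rack's right bay is the empty one, and its two balls are visible. From the measurements, the tray is at (.497,-.206) with yaw -1.8°. The rack yaw is -16.7° and bay_seat is about (.6086,.1057).

```bash
cat >> h.py <<'E'
def go(p,th):
    "shift in present tool axes (units of dp), turn about tool z (units of delta_rot) to reach p with tool y at th deg"
    s=manip.sense(); M=R.from_quat(s["tool_rot"]).as_matrix()
    d=M.T@(np.array(p)-s["tcp_pos"])/.5; now=np.degrees(np.arctan2(M[1,1],M[0,1]))
    print("t",round(s["t"],2),"tcp",s["tcp_pos"].round(4),"th",now.round(2),"tilt",M[:2,2].round(4),"F",s["force"].round(1),"gap",round(s["finger_gap"],3),round(s["gripper_force"],1))
    print("dp",d.round(4),"rows",np.linalg.norm(d)/.08,"turn",round(-((th-now+180)%360-180)/360,4))
E
python3 -m crank '[{"dp":[0,0,0],"delta_rot":[0,0,-0.015],"fingers":1},{"dp":[0,0,0],"delta_rot":[0,0,-0.015],"fingers":1},{"dp":[0,0,0],"delta_rot":[0,0,-0.015],"fingers":1},{"dp":[-0.0655,-0.0465,0],"delta_rot":[0,0,0],"fingers":1},{"dp":[-0.0655,-0.0465,0],"delta_rot":[0,0,0],"fingers":1},{"dp":[-0.0655,-0.0465,0],"delta_rot":[0,0,0],"fingers":1},{"dp":[-0.0655,-0.0465,0],"delta_rot":[0,0,0],"fingers":1},{"dp":[-0.0655,-0.0465,0],"delta_rot":[0,0,0],"fingers":1},{"dp":[-0.0655,-0.0465,0],"delta_rot":[0,0,0],"fingers":1},{"dp":[-0.0655,-0.0465,0],"delta_rot":[0,0,0],"fingers":1},{"dp":[-0.0655,-0.0465,0],"delta_rot":[0,0,0],"fingers":1}]'
python3 -c "
from h import *
go([.449,-.2046,.2],88.2)"
```

```text
t: 1.02
tcp_pos: [0.4509, 0.398, 0.3035]
tool_rot: [0.017, 1.0, -0.0, -0.0]
force: [1.3, 1.0, 0.3]
finger_gap: 0.994
gripper_force: 0.0
t 1.02 tcp [0.4509 0.398  0.3035] th 88.1 tilt [-0.0009 -0.0004] F [1.3 1.  0.3] gap 0.994 0.0
dp [-0.0363 -1.2045  0.2076] rows 15.284878939432131 turn -0.0003
```

```bash
python3 -m crank '[{"dp":[-0.003,-0.08,0],"delta_rot":[0,0,0],"fingers":1},{"dp":[-0.003,-0.08,0],"delta_rot":[0,0,0],"fingers":1},{"dp":[-0.003,-0.08,0],"delta_rot":[0,0,0],"fingers":1},{"dp":[-0.003,-0.08,0],"delta_rot":[0,0,0],"fingers":1},{"dp":[-0.003,-0.08,0],"delta_rot":[0,0,0],"fingers":1},{"dp":[-0.003,-0.08,0],"delta_rot":[0,0,0],"fingers":1},{"dp":[-0.003,-0.08,0],"delta_rot":[0,0,0],"fingers":1},{"dp":[-0.003,-0.08,0],"delta_rot":[0,0,0],"fingers":1},{"dp":[-0.003,-0.08,0],"delta_rot":[0,0,0],"fingers":1},{"dp":[-0.003,-0.08,0],"delta_rot":[0,0,0],"fingers":1},{"dp":[-0.003,-0.08,0],"delta_rot":[0,0,0],"fingers":1},{"dp":[-0.003,-0.08,0],"delta_rot":[0,0,0],"fingers":1}]'
python3 -m crank '[{"dp":[0,-0.06,0.04],"delta_rot":[0,0,0],"fingers":1},{"dp":[0,-0.06,0.04],"delta_rot":[0,0,0],"fingers":1},{"dp":[0,-0.06,0.04],"delta_rot":[0,0,0],"fingers":1},{"dp":[0,-0.06,0.04],"delta_rot":[0,0,0],"fingers":1},{"dp":[0,0,0.03],"delta_rot":[0,0,0],"fingers":1},{"dp":[0,0,0],"delta_rot":[0,0,0],"fingers":1},{"dp":[0,0,0],"delta_rot":[0,0,0],"fingers":1}]'
python3 - <<'E'
from h import *
go([.449,-.2046,.086],88.2)
for n in("top","side"):
    p,d=manip.snapshot(n); cv2.imwrite(f"pics/{n}1.png",p[:,:,::-1])
a=cv2.imread("pics/top1.png")[190:340,270:430];b=cv2.imread("pics/side1.png")[130:290,310:470]
cv2.imwrite("pics/c1.png",np.hstack([cv2.resize(a,(400,400)),cv2.resize(b,(400,400))]))
E
```

```text
t: 2.02
tcp_pos: [0.4513, -0.0826, 0.3038]
tool_rot: [0.017, 1.0, 0.0, -0.0]
force: [-0.6, 0.4, -0.5]
finger_gap: 1.0
gripper_force: 0.0
t: 2.6
tcp_pos: [0.4471, -0.2004, 0.2081]
tool_rot: [0.017, 1.0, 0.001, -0.001]
force: [-0.1, -0.4, 0.1]
finger_gap: 1.0
gripper_force: 0.0
t 2.6 tcp [ 0.4471 -0.2004  0.2081] th 88.05 tilt [-0.0028  0.0024] F [-0.1 -0.4  0.1] gap 1.0 0.0
dp [-0.0048 -0.0089  0.2441] rows 3.0543393130721603 turn -0.0004
```

View pics/c1.png

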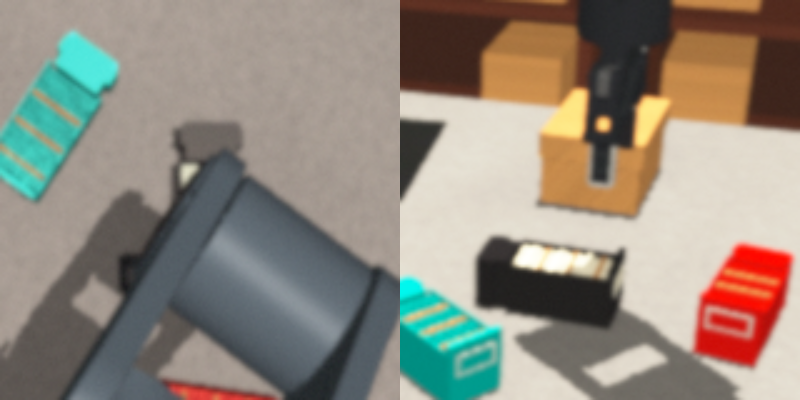

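The crop shows the gripper above the tray's tail end, with faceplate and nose as expected, so I lower, grip and check.

```bash
python3 -m crank '[{"dp":[-0.004,-0.009,0.06],"delta_rot":[0,0,0],"fingers":1},{"dp":[0,0,0.06],"delta_rot":[0,0,0],"fingers":1},{"dp":[0,0,0.06],"delta_rot":[0,0,0],"fingers":1},{"dp":[0,0,0.04],"delta_rot":[0,0,0],"fingers":1},{"dp":[0,0,0.024],"delta_rot":[0,0,0],"fingers":1},{"dp":[0,0,0],"delta_rot":[0,0,0],"fingers":1},{"dp":[0,0,0],"delta_rot":[0,0,0],"fingers":1}]' 50
python3 -m crank '[{"dp":[0,0,0],"delta_rot":[0,0,0],"fingers":-1},{"dp":[0,0,0],"delta_rot":[0,0,0],"fingers":-1},{"dp":[0,0,0],"delta_rot":[0,0,0],"fingers":-1},{"dp":[0,0,0],"delta_rot":[0,0,0],"fingers":-1},{"dp":[0,0,0],"delta_rot":[0,0,0],"fingers":-1},{"dp":[0,0,0],"delta_rot":[0,0,0],"fingers":-1}]' 50
python3 -c "
from h import *
go([.449,-.2046,.2],88.2)"
```

```text
t: 3.28
tcp_pos: [0.4503, -0.2047, 0.0875]
tool_rot: [0.016, 1.0, -0.0, 0.0]
force: [-1.1, -0.5, -0.1]
finger_gap: 0.998
gripper_force: 0.0
t: 3.78
tcp_pos: [0.4503, -0.2053, 0.0885]
tool_rot: [0.016, 1.0, -0.001, 0.001]
force: [-0.3, 2.2, 6.8]
finger_gap: 0.625
gripper_force: 54.3
t 3.78 tcp [ 0.4503 -0.2053  0.0885] th 88.13 tilt [ 0.0021 -0.0013] F [-0.3  2.2  6.8] gap 0.625 54.3
dp [ 0.0023  0.0011 -0.2229] rows 2.786889771028017 turn -0.0002
```

```bash
python3 -m crank '[{"dp":[0,0,0],"delta_rot":[0,0,0],"fingers":-1},{"dp":[0,0,-0.02],"delta_rot":[0,0,0],"fingers":-1},{"dp":[0,0,-0.04],"delta_rot":[0,0,0],"fingers":-1},{"dp":[0,0,-0.06],"delta_rot":[0,0,0],"fingers":-1},{"dp":[0,0,-0.06],"delta_rot":[0,0,0],"fingers":-1},{"dp":[0,0,-0.06],"delta_rot":[0,0,0],"fingers":-1},{"dp":[0,0,-0.04],"delta_rot":[0,0,0.0136],"fingers":-1},{"dp":[0,0,0],"delta_rot":[0,0,0.0136],"fingers":-1},{"dp":[0,0,0],"delta_rot":[0,0,0.014],"fingers":-1},{"dp":[0,0,0],"delta_rot":[0,0,0],"fingers":-1},{"dp":[0,0,0],"delta_rot":[0,0,0],"fingers":-1}]' 90
python3 - <<'E'
from h import *
c,s=np.cos(np.radians(-16.7)),np.sin(np.radians(-16.7)); seat=np.array([.6086,.1057])
off=-.135-.048   # tray centre 135 before home
p=seat+off*np.array([c,s]); print(p); go([*p,.15],73.3)
E
```

```text
t: 4.7
tcp_pos: [0.449, -0.2048, 0.2271]
tool_rot: [0.144, 0.99, 0.0, -0.001]
force: [-0.1, 0.1, -4.5]
finger_gap: 0.616
gripper_force: 95.8
[0.43331848 0.15828698]
t 4.7 tcp [ 0.449  -0.2048  0.2271] th 73.4 tilt [-0.0011  0.0007] F [-0.1  0.1 -4.5] gap 0.616 95.8
dp [0.2373 0.6868 0.1548] rows 9.287388751703327 turn 0.0003
```

```bash
python3 -m crank '[{"dp":[0.015,0.045,0],"delta_rot":[0,0,0],"fingers":-1},{"dp":[0.025,0.0725,0],"delta_rot":[0,0,0],"fingers":-1},{"dp":[0.025,0.0725,0],"delta_rot":[0,0,0],"fingers":-1},{"dp":[0.025,0.0725,0],"delta_rot":[0,0,0],"fingers":-1},{"dp":[0.025,0.0725,0],"delta_rot":[0,0,0],"fingers":-1},{"dp":[0.025,0.0725,0],"delta_rot":[0,0,0],"fingers":-1},{"dp":[0.025,0.0725,0],"delta_rot":[0,0,0],"fingers":-1},{"dp":[0.025,0.0725,0],"delta_rot":[0,0,0],"fingers":-1},{"dp":[0.025,0.0725,0],"delta_rot":[0,0,0],"fingers":-1},{"dp":[0.02,0.06,0.04],"delta_rot":[0,0,0],"fingers":-1},{"dp":[0,0,0.04],"delta_rot":[0,0,0],"fingers":-1},{"dp":[0,0,0],"delta_rot":[0,0,0],"fingers":-1}]'
python3 -m crank '[{"dp":[0,0,0.05],"delta_rot":[0,0,0],"fingers":-1},{"dp":[0,0,0],"delta_rot":[0,0,0],"fingers":-1},{"dp":[0,0,0],"delta_rot":[0,0,0],"fingers":-1}]'
python3 - <<'E'
from h import *
go([.4333,.1583,.0965],73.3)
for n in("top","side"):
    p,d=manip.snapshot(n); cv2.imwrite(f"pics/{n}2.png",p[:,:,::-1]); np.save(n+"2.npy",d)
a=cv2.imread("pics/top2.png")[150:310,90:250];b=cv2.imread("pics/side2.png")[240:440,150:350]
cv2.imwrite("pics/c2.png",np.hstack([cv2.resize(a,(400,400)),cv2.resize(b,(400,400))]))
E
```

```text
t: 5.7
tcp_pos: [0.4331, 0.1581, 0.1842]
tool_rot: [0.142, 0.99, -0.001, -0.004]
force: [-1.9, 0.7, -4.1]
finger_gap: 0.615
gripper_force: 96.9
t: 5.95
tcp_pos: [0.4351, 0.1557, 0.1616]
tool_rot: [0.146, 0.989, -0.001, -0.002]
force: [0.9, 0.1, -3.6]
finger_gap: 0.619
gripper_force: 97.7
t 5.95 tcp [0.4351 0.1557 0.1616] th 73.25 tilt [-0.0039 -0.0005] F [ 0.9  0.1 -3.6] gap 0.619 97.7
dp [0.0044 0.0041 0.1302] rows 1.6287292890344682 turn -0.0001
```

View pics/c2.png

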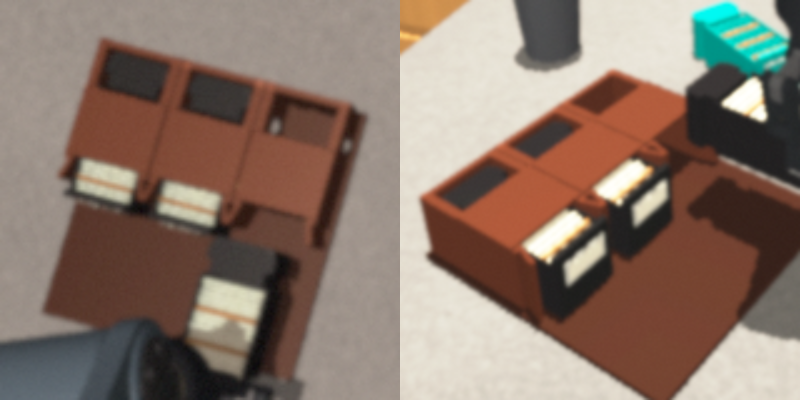

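The crop shows the tray nose (about (245,262) in the left half) in front of the empty mouth at (285,215), parallel to the bay. I check the lateral offset numerically from the same picture.

Run:
```python
from h import *
c,s=np.cos(np.radians(-16.7)),np.sin(np.radians(-16.7)); seat=np.array([.6086,.1057])
vv,uu=np.mgrid[:480,:640]
for n in("top","side"):
    d=np.load(n+"2.npy"); ok=d>0; P=pts(n,np.c_[uu[ok],vv[ok]],d=d[ok])
    q=P[:,:2]-seat; X=q@[c,s]; Y=q@[-s,c]; Z=P[:,2]
    for lo,hi in((-.115,-.095),(-.135,-.115),(-.155,-.135)):
        m=(X>lo)&(X<hi)&(Z>.105)&(Z<.14)&(abs(Y)<.06); y=Y[m]; print(n,"tray",lo,m.sum(), np.percentile(y,[1,50,99]).round(4) if m.sum() else"", np.percentile(Z[m],[5,50,95]).round(4) if m.sum() else "")
    m=(abs(Y)<.02)&(Z>.105)&(Z<.14)&(X>-.2); print("nose X",np.percentile(X[m],99).round(4))
    for lo,hi in((-.02,.02),(.04,.055)):
        m=(X>lo)&(X<hi)&(Z>.05)&(Z<.075); y=Y[m]; y=y[(y>-.08)&(y<.25)]
        print("walls y min,max",np.percentile(y,[.5,99.5]).round(4)); y=np.sort(y); g=np.diff(y); print("gaps",[(y[i].round(4),y[i+1].round(4)) for i in np.where(g>.015)[0]])
    m=(abs(Y-.037)<.12)&(Z>.05)&(Z<.075); print("Xback",np.percentile(X[m],99.5).round(4))
```

```text
top tray -0.115 206 [-0.03   -0.0039  0.0234] [0.1093 0.1177 0.122 ]
top tray -0.135 231 [-0.0299 -0.0045  0.0221] [0.107  0.1163 0.121 ]
top tray -0.155 251 [-0.0303 -0.0042  0.0224] [0.1075 0.1167 0.121 ]
nose X -0.0692
walls y min,max [-0.0375  0.1815]
gaps []
walls y min,max [-0.0375  0.1823]
gaps [(np.float64(-0.0297), np.float64(0.0273))]
Xback 0.2398
side tray -0.115 331 [-0.027   0.0074  0.0269] [0.1088 0.1191 0.1234]
side tray -0.135 207 [-0.0095  0.0247  0.0274] [0.1066 0.1178 0.1231]
side tray -0.155 94 [0.0174 0.0254 0.0276] [0.106  0.1128 0.123 ]
nose X -0.0667
walls y min,max [-0.0338  0.1854]
gaps []
walls y min,max [-0.0345  0.1854]
gaps [(np.float64(-0.026), np.float64(0.0294))]
Xback 0.2226
```

```bash
python3 -m crank '[{"dp":[0.0,0.004,0.05],"delta_rot":[0,0,0],"fingers":-1},{"dp":[0,0,0.05],"delta_rot":[0,0,0],"fingers":-1},{"dp":[0,0,0.025],"delta_rot":[0,0,0],"fingers":-1},{"dp":[0,0,0],"delta_rot":[0,0,0],"fingers":-1},{"dp":[0,0,0],"delta_rot":[0,0,0],"fingers":-1},{"dp":[0,0,0],"delta_rot":[0,0,0],"fingers":-1}]'
python3 -m crank '[{"dp":[0,0,0.004],"delta_rot":[0,0,0],"fingers":-1},{"dp":[0,0,0],"delta_rot":[0,0,0],"fingers":-1},{"dp":[0,0,0],"delta_rot":[0,0,0],"fingers":-1}]'
python3 -c "
from h import *
go([.4333,.1583,.0945],73.3)"
```

```text
t: 6.55
tcp_pos: [0.4374, 0.1583, 0.1007]
tool_rot: [0.146, 0.989, 0.0, 0.001]
force: [1.2, -0.2, -4.5]
finger_gap: 0.62
gripper_force: 97.6
t: 6.8
tcp_pos: [0.4368, 0.1585, 0.0982]
tool_rot: [0.145, 0.989, 0.0, 0.001]
force: [0.1, 0.6, -5.8]
finger_gap: 0.618
gripper_force: 97.6
t 6.8 tcp [0.4368 0.1585 0.0982] th 73.28 tilt [0.0015 0.0002] F [ 0.1  0.6 -5.8] gap 0.618 97.6
dp [ 0.0066 -0.0023  0.0073] rows 0.12658272401935083 turn -0.0001
```

```bash
for i in 1 2; do python3 -m crank '[{"dp":[0,0,0.003],"delta_rot":[0,0,0],"fingers":-1},{"dp":[0,0,0],"delta_rot":[0,0,0],"fingers":-1},{"dp":[0,0,0],"delta_rot":[0,0,0],"fingers":-1}]' | grep -E "tcp|^force"; done
```

```text
tcp_pos: [0.4364, 0.1585, 0.0959]
force: [-0.2, 0.2, -5.0]
tcp_pos: [0.4364, 0.1585, 0.0947]
force: [-1.8, 0.4, 1.9]
```

```bash
python3 -m crank '[{"dp":[-0.012,0,0],"delta_rot":[0,0,0],"fingers":-1},{"dp":[-0.012,0,0],"delta_rot":[0,0,0],"fingers":-1},{"dp":[-0.012,0,0],"delta_rot":[0,0,0],"fingers":-1},{"dp":[-0.012,0,0],"delta_rot":[0,0,0],"fingers":-1},{"dp":[-0.012,0,0],"delta_rot":[0,0,0],"fingers":-1},{"dp":[0,0,0],"delta_rot":[0,0,0],"fingers":-1}]' | grep -E "tcp|^force"; python3 -m crank '[{"dp":[-0.012,0,0],"delta_rot":[0,0,0],"fingers":-1},{"dp":[-0.012,0,0],"delta_rot":[0,0,0],"fingers":-1},{"dp":[-0.012,0,0],"delta_rot":[0,0,0],"fingers":-1},{"dp":[-0.012,0,0],"delta_rot":[0,0,0],"fingers":-1},{"dp":[0,0,0],"delta_rot":[0,0,0],"fingers":-1}]' | grep -E "tcp|^force"
python3 -c "
from h import *
go([.4333,.1583,.0945],73.3)"
```

```text
tcp_pos: [0.4645, 0.1497, 0.0947]
force: [-4.2, 1.3, 5.6]
tcp_pos: [0.4876, 0.1429, 0.0947]
force: [-4.9, 0.5, 7.4]
t 8.22 tcp [0.4876 0.1429 0.0947] th 73.28 tilt [-0.0016 -0.    ] F [-4.9  0.5  7.4] gap 0.619 98.8
dp [ 0.1129 -0.0017  0.0006] rows 1.4110942790100736 turn -0.0001
```

```bash
python3 -m crank '[{"dp":[-0.012,0,0],"delta_rot":[0,0,0],"fingers":-1},{"dp":[-0.012,0,0],"delta_rot":[0,0,0],"fingers":-1},{"dp":[-0.012,0,0],"delta_rot":[0,0,0],"fingers":-1},{"dp":[-0.012,0,0],"delta_rot":[0,0,0],"fingers":-1},{"dp":[0,0,0],"delta_rot":[0,0,0],"fingers":-1}]' | grep -E "tcp|^force"; python3 -m crank '[{"dp":[-0.012,0,0],"delta_rot":[0,0,0],"fingers":-1},{"dp":[-0.012,0,0],"delta_rot":[0,0,0],"fingers":-1},{"dp":[-0.012,0,0],"delta_rot":[0,0,0],"fingers":-1},{"dp":[0,0,0],"delta_rot":[0,0,0],"fingers":-1},{"dp":[0,0,0],"delta_rot":[0,0,0],"fingers":-1}]' | grep -E "tcp|^force"
python3 - <<'E'
from h import *
go([.4333,.1583,.0945],73.3)
for n in("top","side"):
    p,d=manip.snapshot(n); cv2.imwrite(f"pics/{n}3.png",p[:,:,::-1])
a=cv2.imread("pics/top3.png")[150:310,90:250];b=cv2.imread("pics/side3.png")[240:440,150:350]
cv2.imwrite("pics/c3.png",np.hstack([cv2.resize(a,(400,400)),cv2.resize(b,(400,400))]))
E
```

```text
tcp_pos: [0.5106, 0.136, 0.0947]
force: [-3.8, 1.4, 7.5]
tcp_pos: [0.528, 0.1309, 0.0948]
force: [-4.0, 1.6, 5.8]
t 9.05 tcp [0.528  0.1309 0.0948] th 73.28 tilt [-0.0007 -0.    ] F [-4.   1.6  5.8] gap 0.618 98.9
dp [ 0.1971 -0.002   0.0006] rows 2.464309925575436 turn -0.0001
```

View pics/c3.png

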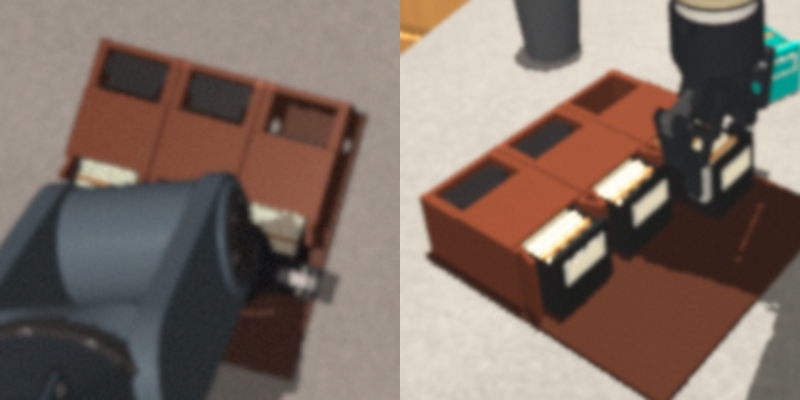

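The tray is well inside the bay and about 36 mm from home. I open a little, rise, back off and close.

```bash
python3 -m crank '[{"dp":[0,0,0],"delta_rot":[0,0,0],"fingers":0.6},{"dp":[0,0,0],"delta_rot":[0,0,0],"fingers":0.6},{"dp":[0,0,0],"delta_rot":[0,0,0],"fingers":0.6},{"dp":[0,0,0],"delta_rot":[0,0,0],"fingers":0.6},{"dp":[0,0,-0.02],"delta_rot":[0,0,0],"fingers":0.6},{"dp":[0,0,-0.05],"delta_rot":[0,0,0],"fingers":0.6},{"dp":[0,0,-0.06],"delta_rot":[0,0,0],"fingers":0.6},{"dp":[0,0,-0.05],"delta_rot":[0,0,0],"fingers":0.6},{"dp":[0,0,0],"delta_rot":[0,0,0],"fingers":0.6}]' 30
python3 -m crank '[{"dp":[0.04,0,0],"delta_rot":[0,0,0],"fingers":-1},{"dp":[0.05,0,0],"delta_rot":[0,0,0],"fingers":-1},{"dp":[0.045,0,0],"delta_rot":[0,0,0],"fingers":-1},{"dp":[0,0,0],"delta_rot":[0,0,0],"fingers":-1},{"dp":[0,0,0],"delta_rot":[0,0,0],"fingers":-1},{"dp":[0,0,0],"delta_rot":[0,0,0],"fingers":-1},{"dp":[0,0,0],"delta_rot":[0,0,0],"fingers":-1},{"dp":[0,0,0],"delta_rot":[0,0,0],"fingers":-1}]'
python3 - <<'E'
from h import *
c,s=np.cos(np.radians(-16.7)),np.sin(np.radians(-16.7)); seat=np.array([.6086,.1057])
vv,uu=np.mgrid[:480,:640]
for n in("top","side"):
    p,d=manip.snapshot(n); ok=d>0; P=pts(n,np.c_[uu[ok],vv[ok]],d=d[ok]); q=P[:,:2]-seat; X=q@[c,s]; Y=q@[-s,c]; Z=P[:,2]
    for y0 in(0,.074,.148):
        m=(abs(Y-y0)<.022)&(Z>.045)&(Z<.072)&(X>-.14)&(X<0); print(n,y0,"face X",np.percentile(X[m],[.5,2,5]).round(4),m.sum())
f=lambda X,Y:seat+X*np.array([c,s])+Y*np.array([-s,c])
go([*f(-.145,0),.1],73.3)
E
```

```text
t: 9.9
tcp_pos: [0.5312, 0.131, 0.1896]
tool_rot: [0.145, 0.989, 0.001, 0.005]
force: [0.8, 0.7, 0.7]
finger_gap: 0.798
gripper_force: 0.0
t: 10.57
tcp_pos: [0.465, 0.15, 0.1845]
tool_rot: [0.146, 0.989, 0.0, 0.001]
force: [0.2, -0.3, -0.1]
finger_gap: -0.001
gripper_force: 0.0
top 0 face X [-0.1028 -0.1013 -0.0989] 781
top 0.074 face X [-0.0704 -0.0693 -0.0677] 569
top 0.148 face X [-0.0704 -0.0695 -0.0676] 573
side 0 face X [-0.1022 -0.1016 -0.101 ] 1030
side 0.074 face X [-0.0705 -0.07   -0.0696] 929
side 0.148 face X [-0.071  -0.0704 -0.0697] 1209
t 10.67 tcp [0.4645 0.15   0.1843] th 73.24 tilt [0.0007 0.    ] F [-0.3 -0.2 -0.9] gap 0.0 0.0
dp [-0.0114 -0.0021  0.1687] rows 2.113580308099621 turn -0.0002
```

The faceplate is 32 mm short of its neighbours. I lower with the fingers closed and push.

```bash
python3 -m crank '[{"dp":[0,-0.002,0.05],"delta_rot":[0,0,0],"fingers":-1},{"dp":[0,0,0.06],"delta_rot":[0,0,0],"fingers":-1},{"dp":[0,0,0.055],"delta_rot":[0,0,0],"fingers":-1},{"dp":[-0.03,0,0],"delta_rot":[0,0,0],"fingers":-1},{"dp":[-0.03,0,0],"delta_rot":[0,0,0],"fingers":-1},{"dp":[0,0,0],"delta_rot":[0,0,0],"fingers":-1}]'|grep -E "tcp|^force"
python3 -m crank '[{"dp":[-0.01,0,0],"delta_rot":[0,0,0],"fingers":-1},{"dp":[-0.01,0,0],"delta_rot":[0,0,0],"fingers":-1},{"dp":[-0.01,0,0],"delta_rot":[0,0,0],"fingers":-1},{"dp":[0,0,0],"delta_rot":[0,0,0],"fingers":-1}]'|grep -E "tcp|^force"
python3 - <<'E'
from h import *
c,s=np.cos(np.radians(-16.7)),np.sin(np.radians(-16.7)); seat=np.array([.6086,.1057])
f=lambda X,Y:seat+X*np.array([c,s])+Y*np.array([-s,c])
go([*f(-.081,0),.1],73.3)
E
```

```text
tcp_pos: [0.496, 0.1399, 0.1013]
force: [0.5, 0.6, 0.8]
tcp_pos: [0.5061, 0.1363, 0.102]
force: [-2.1, 0.6, -0.1]
t 11.5 tcp [0.5061 0.1363 0.102 ] th 73.27 tilt [-0.0013  0.    ] F [-2.1  0.6 -0.1] gap -0.002 0.6
dp [-0.052   0.0004  0.004 ] rows 0.6516234095487787 turn -0.0001
```

```bash
for i in 1 2 3 4; do python3 -m crank '[{"dp":[-0.005,0,0],"delta_rot":[0,0,0],"fingers":-1},{"dp":[-0.005,0,0],"delta_rot":[0,0,0],"fingers":-1},{"dp":[0,0,0],"delta_rot":[0,0,0],"fingers":-1}]'|grep -E "tcp|^force"; done; python3 -c "
from h import *
print({k:v for k,v in manip.sense().items() if 'ball' in k}, manip.sense().keys())"
```

```text
tcp_pos: [0.5081, 0.1353, 0.102]
force: [-6.6, 2.0, 4.8]
tcp_pos: [0.5092, 0.1346, 0.102]
force: [-13.5, 6.0, 10.1]
tcp_pos: [0.5108, 0.1336, 0.102]
force: [-17.3, 6.0, 16.1]
tcp_pos: [0.5146, 0.1321, 0.1019]
force: [-16.7, 3.9, 13.2]
{} dict_keys(['t', 'q', 'qd', 'tau', 'tcp_pos', 'tool_rot', 'force', 'ft_torque', 'gripper_force', 'finger_gap'])
```

```bash
for i in 1 2 3; do python3 -m crank '[{"dp":[-0.005,0,0],"delta_rot":[0,0,0],"fingers":-1},{"dp":[-0.005,0,0],"delta_rot":[0,0,0],"fingers":-1},{"dp":[0,0,0],"delta_rot":[0,0,0],"fingers":-1}]'|grep -E "tcp|^force"; done
```

```text
tcp_pos: [0.5233, 0.1301, 0.1019]
force: [-10.5, 2.8, 7.7]
tcp_pos: [0.5328, 0.1282, 0.1019]
force: [-5.4, 1.6, -0.3]
tcp_pos: [0.5335, 0.1277, 0.1019]
force: [-13.9, 6.1, 10.4]
```

```bash
python3 -m crank '[{"dp":[-0.006,0,0],"delta_rot":[0,0,0],"fingers":-1},{"dp":[0,0,0],"delta_rot":[0,0,0],"fingers":-1},{"dp":[0,0,0],"delta_rot":[0,0,0],"fingers":-1}]'|grep -E "tcp|^force"
python3 -m crank '[{"dp":[0.02,0,0],"delta_rot":[0,0,0],"fingers":-1},{"dp":[0.04,0,0],"delta_rot":[0,0,0],"fingers":-1},{"dp":[0.05,0,0],"delta_rot":[0,0,0],"fingers":-1},{"dp":[0,0,-0.06],"delta_rot":[0,0,0],"fingers":-1},{"dp":[0.06,0,-0.05],"delta_rot":[0,0,0],"fingers":-1},{"dp":[0,0,-0.06],"delta_rot":[0,0,0],"fingers":-1},{"dp":[0,0,0],"delta_rot":[0,0,0],"fingers":-1},{"dp":[0,0,0],"delta_rot":[0,0,0],"fingers":-1}]'
python3 - <<'E'
from h import *
c,s=np.cos(np.radians(-16.7)),np.sin(np.radians(-16.7)); seat=np.array([.6086,.1057])
vv,uu=np.mgrid[:480,:640]
for n in("top","side"):
    p,d=manip.snapshot(n); cv2.imwrite(f"pics/{n}4.png",p[:,:,::-1]); ok=d>0; P=pts(n,np.c_[uu[ok],vv[ok]],d=d[ok]); q=P[:,:2]-seat; X=q@[c,s]; Y=q@[-s,c]; Z=P[:,2]
    for y0 in(0,.074,.148):
        m=(abs(Y-y0)<.022)&(Z>.045)&(Z<.072)&(X>-.14)&(X<0); print(n,y0,"face X",np.percentile(X[m],[.5,2,5]).round(4),m.sum())
a=cv2.imread("pics/top4.png")[150:310,90:250];b=cv2.imread("pics/side4.png")[240:440,150:350]
cv2.imwrite("pics/c4.png",np.hstack([cv2.resize(a,(400,400)),cv2.resize(b,(400,400))]))
E
```

```text
tcp_pos: [0.5339, 0.1275, 0.1019]
force: [-17.8, 8.7, 15.1]
t: 14.17
tcp_pos: [0.4636, 0.1501, 0.189]
tool_rot: [0.145, 0.989, 0.001, 0.004]
force: [-0.7, 0.7, 0.2]
finger_gap: -0.001
gripper_force: 0.0
top 0 face X [-0.0699 -0.069  -0.0674] 574
top 0.074 face X [-0.0704 -0.0693 -0.0678] 580
top 0.148 face X [-0.0704 -0.0695 -0.0679] 579
side 0 face X [-0.0695 -0.0689 -0.0683] 738
side 0.074 face X [-0.0703 -0.0699 -0.0694] 927
side 0.148 face X [-0.0709 -0.0705 -0.0699] 1210
```

View pics/c4.png

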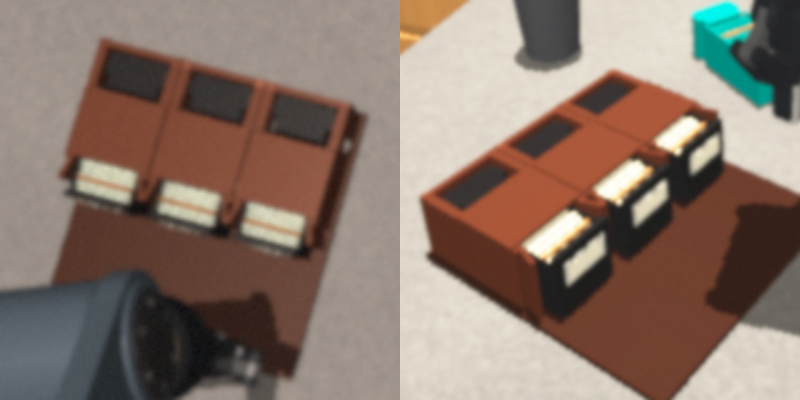

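The crop shows the loose tray level with its two neighbours: its faceplate X agrees with theirs to within 1 mm. The gripper is clear and nothing else has moved, so I hand in.

```bash
python3 -c "
from h import *
print(manip.sign_off())"
```

```text
the job is handed in; nothing more can be done
None
```

The black card tray is pushed home in the rack's right bay, its faceplate within about 1 mm of its neighbours' and the drop-in felt in the push force (the ball sensors gave no reading); it is let go, the gripper is clear, and the job was handed in at about 14 s.

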